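# Lock the tile easel's sprung frame with its clamp bar

## Robot

A 6-joint arm with a two-finger parallel gripper is mounted at the origin on the work surface; the furniture and walls round the work are solid. World frame = base frame: x ahead of the robot, y to its left, z up, the work surface at z = 0. Lengths are in m, angles in rad, forces in N, time in s.
With the tool pointing down it reaches from about 0.25 to 0.775 m from the base axis. Payload 4 kg.
Tool frame: the origin (TCP) lies on the centre line of the jaws, within the pads' length; the fingertips stand robot.tips_ahead ahead of it and the grasp point (between the pads) lies 8 mm behind it (robot.tips_ahead is the distance from the TCP to the fingertips, in m); z points along the fingers, y is the line along which they close (so a half turn about z gives the same grasp; the last joint's range is limited). The gripper opens to 94 mm and grips with 3 to 60 N. Pads are 16 mm wide; open, the fingers measure 119 mm over their backs; the gripper's body (75 mm by 177 mm) begins 78 mm behind the grasp point.
Start: joints at [1.154, 0.087, 1.371, -0, 1.684, -0.103], TCP at [0.17, 0.523, 0.217] pointing down, gripper open.
Joint ranges: [-3.1, 3.1], [-0.76, 2.03], [0.27, 2.55], [-1.08, 4.22], [0.17, 2.65], [-2.57, 2.57]. Speed limits (rad/s): [2.79, 2.79, 3.14, 3.14, 3.14, 3.14].

## Interface

Orientations are given as [roll, pitch, yaw] about the fixed x, y, z axes, in that order (R = Rz(yaw) Ry(pitch) Rx(roll)).
In Python, from bench import robot, snapshot, close_job, spotter gives the robot as it stands. The module is installed in compiled form; this text tells all that it offers.
- The arm moves only by the tool servo_tool, never from a script. Its argument "commands" is one flat list of numbers, 7 for each row, row after row: the shift along the tool's x, y, z in m, then the turn, a rotation vector about the tool's x, y, z in degrees, then the finger opening in m, from 0 to 0.094. In form: [x, y, z, ax, ay, az, grip, x, y, z, ax, ay, az, grip, ...]. A call has 1 to 10 rows; each row is the pose to reach, as a shift and turn from the pose commanded when the call began, along the tool's axes at that moment; what a row does not reach only later rows make up. A row lasts 1/8 s, in which the tool goes at most 62.5 mm and 10.7 degrees, less where a joint would pass 70% of its speed; a pose out of reach is approached as far as the arm can. A call with a gripper value outside its range is refused whole. The fingers move at their own pace and stop on an object; the grip force is fixed at half the most. Time passes only in rows, so rows that repeat a pose let the fingers close. It gives the time, the measured TCP pose, the force, the opening and the grip force at its end, in the units of the state.
- robot.get_obs(): the state, without advancing time (a new reading comes with each control period).
- snapshot(name): name is "side" or "top" or "wrist"; returns a dict with "img" (480x640x3 uint8, blue, green, red), "camera_matrix" (3x3 intrinsics, pixels), "extrinsics" (4x4, takes a point from camera to world coordinates); the wrist camera has in their place "hand_eye" (4x4, takes a point from camera to tool coordinates, whose origin is the TCP and whose axes are the flange's). Camera axes: x right, y down, z forward; pixel columns grow to the right and rows downward; lengths in m; the calibration is good to about 2 mm. The wrist camera is an equidistant fisheye: a pixel r from the principal point sees the ray r / f radians off the axis. A picture is of the moment at which its call begins: read the wrist's pose just before it. There is no depth.
- close_job(): hands the job in; it is judged then, once.
Trained networks look in a picture, given as the dict that the camera call returned (one of the last four; its "shot" number tells which), for a name from the list of things; names that differ only in an ending like _2 or _b are one class to them, and where a whole thing is asked for, a point or a joint stands for the part that bears it (a point fixed in the world has none). Each returns a list of dicts, best first, with "conf" (0 to 1); they miss things now and then, are a little off and sometimes report something else, mostly with a low value. They report only what shows in the picture. A call takes as long as a camera call.
- spotter.trace(name, picture): "region" (480x640 bool, what is visible of it) and "box" ([left, top, width, height] in pixels, round what is visible of it).
The state is a dict: "time": time; "joint_positions": joint angles; "qvel": joint speeds; "joint_torque": joint torques, N m; "tool_pos": TCP position; "ee_rot": TCP orientation; "wrist_force": force on the tool from outside, world axes, zero at the start; "wrist_torque": the same for the moment, N m; "width": finger opening in m; "finger_force": force on a finger pad.
Only numpy, scipy, OpenCV 4.12 (cv2) and the standard library are available. Lean on these libraries where they do the work, as an engineer would, in place of code of your own. Each camera call takes 0.05 s, during which the arm holds its last target. There are 200 camera calls.

## Task

Clamp the tile on the tilting easel: pick up the loose clamp bar, lay it across the two aluminium side brackets, push it down square to the sloping board against the sprung steel frame until it sits on the bracket seats, then slide it down the slope well under both hooks, to the stops, and let go, so that the bar stays locked, about centred, and keeps the frame pressed down. Feel your way gently, never forcing the bar against the easel, for the brackets are not always screwed down at the same place along the slope. Leave the green beaker, the green bowl and the small terracotta-coloured cup standing where they are.

Things in the scene. Friction and masses are not known exactly. Their poses are not given: they have to be found in the camera images.
- bar: the loose clamp bar: pale wood with bare aluminium end shoes, 24 wide (its x) x 200 long (its y) x 34 high (its z) mm, about 0.18 kg, lying on the table on one of its 24 mm faces. Origin: centre of the underside. Turned end for end or upside down it is the same bar; grasp it across the 24 mm width near mid-length.
- bar_mid (a point): the centre of the bar (17 mm above its underside)
- board: the easel's sloping plywood board, 240 (up the slope) x 256 x 12 mm, at a slope of 24 to 38 degrees that differs each time but does not yield. Origin: middle of its low front edge on its top face, 55 mm above the table; x points up the slope (away from the robot), y to the left, z square out of the board. The easel's base (220 x 290 mm) is fixed to the table.
- seat_left (a point): point at board x 116, y 85, z 20 mm: the mouth of the left J-shaped aluminium bracket (14 mm thick) when set midway. BUT the brackets are screwed down, both alike, anywhere within 18 mm of that along the slope: look or feel where. With them midway, in board mm: seat z 20; stop wall face x 79; hook lip x 79 to 100, underside z 59, top z 71; low guide behind, face x 132, top z 44.
- seat_right (a point): the same for the right bracket (board x 116, y -85, z 20 mm), which always stands level with the left one. The mouth, between lip and guide, is 32 mm wide: the bar enters it square to the board, 4 mm to spare each side; pressed on the seats it clears the lips by 5 mm and can slide 25 mm down the slope, under the lips, to the stop walls
- tile (a point): centre of the top of the terracotta tile (104 x 64 x 8 mm) that lies on the board; nothing stands over it between the frame's two strips (board |y| < 45 mm), so there is room for the fingers there
- frame (a joint): angle of the sprung frame: two dark steel strips (board |y| 45 to 65 mm, 8 thick) joined by a cross strip at board x 204 to 218, hinged at the low edge at board x 20, z 14. 0 = flat on the board (tops at z 18); its spring lifts it to a stop at 0.2 rad and gives about 5 to 8 N at the bar, springing up again when let go. About 0.07 to 0.12 with the bar locked.
- beaker: bystander: green beaker, 72 mm wide, 78 high, origin under its centre; leave standing
- bowl: bystander: small green bowl, 93 mm wide, 34 high, origin under its centre; leave standing
- cup: bystander: small terracotta-coloured cup, 68 mm wide, 56 high, origin under its centre; leave standing

How it is judged:
By the outcome, as a careful person would: the job done as asked, in the order asked, and still so for the second after the job is handed in, with the robot touching nothing.
It also fails if it takes over 45 s, if anything falls off the work surface, if the arm or the gripper's body presses on something with over 40 N, if the wrist force passes 120 N, or if a joint passes its speed limit or range.

## Working session

There is one attempt and no reset: what is moved stays moved. The work goes in short steps, Python scripts to look and compute and a tool call to move; the robot and the scene stay as the last step left them, time stands still between calls to the robot, and variables do not carry over. Pictures are saved under pics/ and viewed, at most 10 in all, crops included, and the job is handed in when it is done.

Besides the shell and the picture viewer there is one more tool, called after "Emit:" by a JSON object that holds its "api" and its "payload". servo_tool: Moves the arm, as the interface text tells. Its arguments: {"type":"object","properties":{"commands":{"type":"array","items":{"type":"number"}}},"required":["commands"]}

```bash
mkdir -p pics
cat > h.py <<'E'
import numpy as np, cv2
from bench import robot, snapshot, close_job, spotter
from scipy.spatial.transform import Rotation as R
def ray(s,uv):
    K=s["camera_matrix"];E=np.array(s["extrinsics"]);d=E[:3,:3]@(np.linalg.inv(K)@[uv[0],uv[1],1]);return E[:3,3],d/np.linalg.norm(d)
def onplane(s,uv,n,p):
    o,d=ray(s,uv);return o+d*(np.dot(n,np.array(p)-o)/np.dot(n,d))
def proj(s,P):
    E=np.linalg.inv(s["extrinsics"]);c=(E[:3,:3]@np.atleast_2d(P).T).T+E[:3,3];q=(s["camera_matrix"]@c.T).T;return q[:,:2]/q[:,2:]
E
python3 - <<'E'
from h import *
o=robot.get_obs();print({k:np.round(v,4) for k,v in o.items()},robot.tips_ahead)
np.set_printoptions(precision=4,suppress=True)
S={}
for n in ["side","top"]:
    s=snapshot(n);cv2.imwrite(f"pics/{n}0.png",s["img"]);print(n,s["camera_matrix"],s["extrinsics"])
    np.savez(f"{n}0.npz",**{k:s[k] for k in("img","camera_matrix","extrinsics")})
    for t in ["bar","board","tile","frame","seat_left","beaker","bowl","cup"]:
        try:
            for r in spotter.trace(t,s)[:2]:
                c=cv2.minAreaRect(np.argwhere(r["region"])[:,::-1].astype(np.float32));print(t,round(r["conf"],2),r["box"],c)
                np.save(f"{n}_{t}.npy",r["region"]) if r["conf"]>.4 else 0
        except Exception as e: print(t,e)
E
```

```text
{'time': np.float64(0.0), 'joint_positions': array([ 1.1539,  0.088 ,  1.3722,  0.    ,  1.6836, -0.1031]), 'qvel': array([-0.0006, -0.0014,  0.0017, -0.0004,  0.0006, -0.0004]), 'joint_torque': array([ 2.00000e-04, -3.40186e+01, -3.02428e+01,  7.18000e-02,
        3.31000e-02, -2.00000e-04]), 'tool_pos': array([0.1696, 0.5227, 0.2153]), 'ee_rot': array([-3.1394e+00, -2.0000e-04,  2.8278e+00]), 'wrist_force': array([ 0.2614, -0.5434, -0.1033]), 'wrist_torque': array([-0.0232, -0.0156,  0.0157]), 'finger_force': np.float64(0.0), 'width': np.float64(0.0938)} 0.011
side [[466.8248   0.     316.5928]
 [  0.     466.8248 239.6152]
 [  0.       0.       1.    ]] [[ 0.7537  0.5648 -0.3361  0.893 ]
 [ 0.6572 -0.6536  0.3754 -0.5026]
 [-0.0076 -0.5038 -0.8638  1.0485]
 [ 0.      0.      0.      1.    ]]
bar 0.59 [335.9, 148.3, 65.9, 37.1] ((367.8461608886719, 163.7692413330078), (15.137897491455078, 71.5858383178711), 65.77225494384766)
board 0.86 [238.7, 221.0, 149.9, 120.8] ((306.6918640136719, 277.0506896972656), (83.39611053466797, 137.46673583984375), 54.090274810791016)
tile 0.76 [239.3
[... 2144 characters left out ...]
6), 10.619654655456543)
beaker 0.56 [189.0, 172.2, 37.5, 38.2] ((205.70001220703125, 191.40000915527344), (35.329872131347656, 32.199378967285156), 63.43495178222656)
bowl 0.71 [137.0, 166.6, 42.7, 40.9] ((158.25001525878906, 185.75001525878906), (39.59797668457031, 41.719295501708984), 45.0)
bowl 0.4 [287.6, 153.9, 150.7, 127.5] ((358.8480224609375, 217.8360137939453), (150.26376342773438, 110.28286743164062), 10.304845809936523)
cup 0.86 [452.8, 270.0, 33.6, 33.9] ((469.75006103515625, 287.7500305175781), (31.819805145263672, 32.526912689208984), 45.0)
cup 0.3 [287.5, 152.8, 150.2, 129.2] ((358.6280822753906, 218.12557983398438), (150.01596069335938, 111.6632080078125), 10.750967025756836)
```

View pics/side0.png

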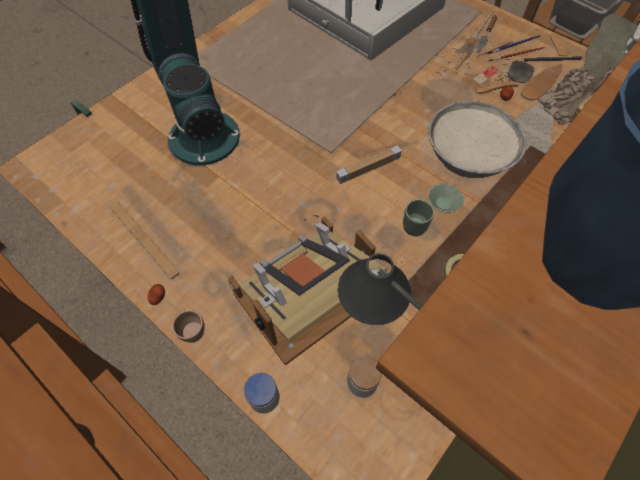

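View pics/top0.png

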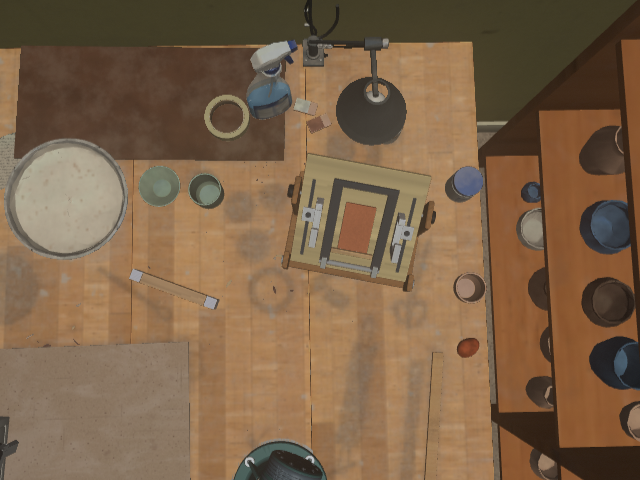

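The views show the bar at left (top view 133,275 to 213,303). The easel is near (358,220), tilted about 10° in the image, and a lamp stands behind it at (371,110). Next I'll zoom in on the easel.

Run:
```python
import cv2
a=cv2.imread("pics/top0.png")[140:300,270:450];b=cv2.imread("pics/side0.png")[205:365,220:400]
cv2.imwrite("pics/z0.png",cv2.resize(a,(720//1,640))[:600] if 0 else cv2.resize(a,None,fx=3.75,fy=3.75,interpolation=cv2.INTER_CUBIC))
cv2.imwrite("pics/z1.png",cv2.resize(b,None,fx=3.75,fy=3.75,interpolation=cv2.INTER_CUBIC))
```

```text
(no output)
```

View pics/z0.png

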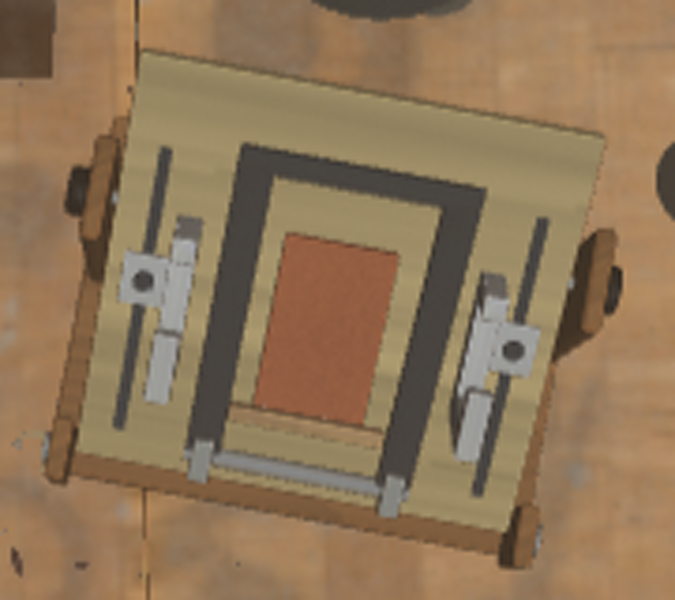

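View pics/z1.png

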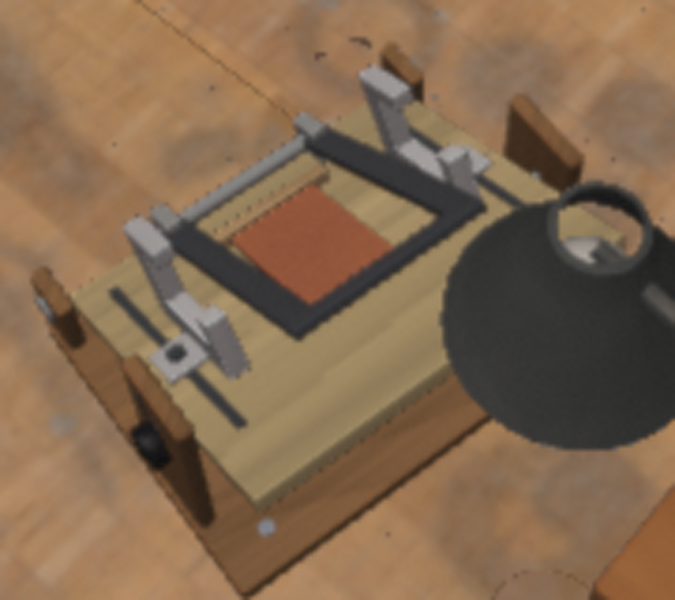

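The top crop shows the board corners at (143,52), (605,137), (508,530) and (80,452), with lip ends near (167,334) and (480,392). The side crop shows lip ends at (160,252) and (399,98), and board corners at (258,500) and (75,298). I'll fit the easel model to these.

```bash
cat > fit.py <<'E'
from h import *
from scipy.optimize import least_squares
np.set_printoptions(precision=4,suppress=True)
S={n:dict(np.load(n+"0.npz")) for n in("top","side")}
T=lambda u,v:np.array([270+u/3.75,140+v/3.75]);D=lambda u,v:np.array([220+u/3.75,205+v/3.75])
# (cam, pixel, board pt, moves with bracket)
ob=[("top",T(143,52),(240,128,0),0),("top",T(605,137),(240,-128,0),0),("top",T(508,530),(0,-128,0),0),("top",T(80,452),(0,128,0),0),
("top",T(167,334),(100,85,71),1),("top",T(480,392),(100,-85,71),1),
("side",D(258,500),(240,-128,0),0),("side",D(75,298),(0,-128,0),0),
("side",D(160,252),(100,-85,71),1),("side",D(399,98),(100,85,71),1)]
def Rb(p): return R.from_euler("ZY",[p[2],-p[3]]).as_matrix()
def b2w(p,q): return np.array([p[0],p[1],.055])+Rb(p)@(np.array(q)/1000.)
def res(p): return np.concatenate([proj(S[c],b2w(p,np.array(q)+[p[4]*m,0,0]))[0]-uv for c,uv,q,m in ob])
if __name__=="__main__":
    r=least_squares(res,[.45,-.12,-.17,.5,0],x_scale=[.1,.1,.1,.1,10],loss="soft_l1");p=r.x
    print(p,"slope",np.degrees(p[3]),"yaw",np.degrees(p[2]));print(res(p).reshape(-1,2))
    C=np.linalg.inv(r.jac.T@r.jac);print("sd",np.sqrt(np.diag(C)))
    np.save("p.npy",p)
    # bar: top view, z=.034 top face
    s=S["top"];m=np.load("top_bar.npy")
    E={}
    for uv in[(131,269),(143,273),(140,281),(129,278),(207,295),(218,298),(215,309),(204,306)]: pass
    c=cv2.minAreaRect(np.argwhere(np.load("top_bar.npy"))[:,::-1].astype(np.float32)) if m[288,173] else None
    print(c)
    for uv in [(136,275.5),(210.5,302)]: print(onplane(s,uv,[0,0,1],[0,0,.034]))
    for t,uv,z in[("beaker",(205.7,191.4),.05),("bowl",(158,186),.03),("cup",(469,288),.05),("lamp",(371,110),.2)]: print(t,onplane(s,uv,[0,0,1],[0,0,z]))
    for q in [(116,85,20),(116,-85,20)]: print(b2w(p,np.array(q)+[p[4],0,0]))
    # overlay
    out=[]
    for c,(x,y) in(("top",(270,140)),("side",(220,205))):
        im=cv2.resize(S[c]["img"][y:y+160,x:x+180],None,fx=3,fy=3,interpolation=cv2.INTER_CUBIC)
        for Y in(85,-85):
            for l in([(69,71),(100,71),(100,59),(79,59),(79,20),(132,20),(132,44)],):
                pts=proj(S[c],np.array([b2w(p,(a+p[4],Y,b)) for a,b in l]));pts=((pts-[x,y]+.5)*3).astype(int)
                cv2.polylines(im,[pts.reshape(-1,1,2)],False,(0,0,255),1)
        pts=proj(S[c],np.array([b2w(p,q) for q in((0,128,0),(240,128,0),(240,-128,0),(0,-128,0))]));cv2.polylines(im,[((pts-[x,y]+.5)*3).astype(int).reshape(-1,1,2)],True,(255,0,0),1)
        out.append(im)
    o=np.hstack(out);cv2.imwrite("pics/ov.png",cv2.resize(o,(800,int(o.shape[0]*800/o.shape[1]))))
E
python3 fit.py
```

```text
[ 0.4701 -0.1562 -0.1977  0.4724  7.2464] slope 27.06830301232913 yaw -11.327983285476966
[[-0.9725 -0.8281]
 [ 0.1704 -1.1928]
 [ 0.4142  0.1081]
 [-1.3111 -0.06  ]
 [ 0.2416 -0.0615]
 [ 0.6753 -0.3881]
 [-0.6403  0.615 ]
 [-2.5267 -0.7574]
 [ 0.1096 -0.7515]
 [-0.1172 -1.9478]]
sd [0.0013 0.001  0.0062 0.0158 2.2192]
None
[0.4699 0.3093 0.034 ]
[0.4087 0.1457 0.034 ]
beaker [0.6521 0.1536 0.05  ]
bowl [0.6702 0.2642 0.03  ]
cup [ 0.4283 -0.42    0.05  ]
lamp [ 0.7806 -0.201   0.2   ]
[ 0.5855 -0.0926  0.1289]
[ 0.5521 -0.2593  0.1289]
```

View pics/ov.png

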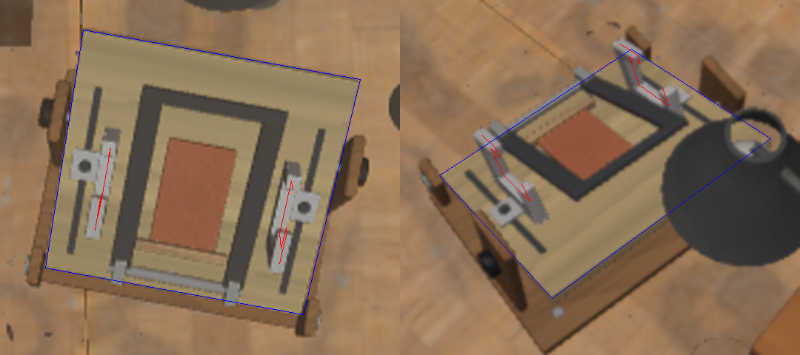

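The overlay fits to within a few mm: slope about 27°, yaw about -11.3°, bracket shift about +7 mm. I'll refine that later with the wrist camera. First I'll move above the bar.

Emit:
{"api": "servo_tool", "payload": {"commands": [-0.348, -0.197, 0.055, 0, 0, 92.5, 0.07, -0.348, -0.197, 0.055, 0, 0, 92.5, 0.07, -0.348, -0.197, 0.055, 0, 0, 92.5, 0.07, -0.348, -0.197, 0.055, 0, 0, 92.5, 0.07, -0.348, -0.197, 0.055, 0, 0, 92.5, 0.07, -0.348, -0.197, 0.055, 0, 0, 92.5, 0.07, -0.348, -0.197, 0.055, 0, 0, 92.5, 0.07, -0.348, -0.197, 0.055, 0, 0, 92.5, 0.07, -0.348, -0.197, 0.055, 0, 0, 92.5, 0.07, -0.348, -0.197, 0.055, 0, 0, 92.5, 0.07]}}

```text
time: 2.15
tool_pos: [0.4401, 0.2282, 0.1615]
ee_rot: [3.142, -0.0, 1.214]
wrist_force: [-0.0, 0.8, -0.1]
width: 0.0701
finger_force: 0.0
```

```bash
cat >> h.py <<'E'
def pose():
    o=robot.get_obs();return np.array(o["tool_pos"]),R.from_euler("xyz",o["ee_rot"]).as_matrix()
def wcam(s,t,M):
    H=s["hand_eye"];return t+M@H[:3,3],M@H[:3,:3]
def wpix(s,t,M,P):
    c,Q=wcam(s,t,M);d=(np.atleast_2d(P)-c)@Q;K=s["camera_matrix"]
    rr=np.hypot(d[:,0],d[:,1]);a=np.arctan2(rr,d[:,2])
    return np.stack([K[0,2]+K[0,0]*a*d[:,0]/rr,K[1,2]+K[1,1]*a*d[:,1]/rr],1)
def wray(s,t,M,uv):
    c,Q=wcam(s,t,M);K=s["camera_matrix"];v=np.array([(uv[0]-K[0,2])/K[0,0],(uv[1]-K[1,2])/K[1,1]]);a=np.linalg.norm(v)
    return c,Q@np.append(v/a*np.sin(a),np.cos(a))
def go(P,M2):
    t,M=pose();return np.round(M.T@(np.array(P)-t),4),np.round(np.degrees(R.from_matrix(M.T@M2).as_rotvec()),2)
E
python3 - <<'E'
from h import *
np.set_printoptions(precision=4,suppress=True)
t,M=pose();print(t,M);s=snapshot("wrist");cv2.imwrite("pics/w1.png",s["img"]);print(s["hand_eye"],s["camera_matrix"])
r=spotter.trace("bar",s)
for x in r[:2]:
    m=x["region"];c=cv2.minAreaRect(np.argwhere(m)[:,::-1].astype(np.float32));print(x["conf"],x["box"],c)
m=r[0]["region"]
P=[]
for v,u in np.argwhere(m):
    o,d=wray(s,t,M,(u,v));P.append((o+d*((.034-o[2])/d[2]))[:2])
P=np.array(P,np.float32);print(cv2.minAreaRect(P*1000))
E
```

```text
[0.4401 0.2282 0.1615] [[ 0.3489  0.9372  0.0001]
 [ 0.9372 -0.3489  0.0001]
 [ 0.0002  0.     -1.    ]]
[[ 0.0003 -0.9708 -0.2399  0.0702]
 [ 1.      0.0003  0.0001 -0.0015]
 [-0.0001 -0.2399  0.9708 -0.1686]
 [ 0.      0.      0.      1.    ]] [[371.6483   0.     313.0518]
 [  0.     371.6483 239.4386]
 [  0.       0.       1.    ]]Traceback (most recent call last):
  File "<stdin>", line 7, in <module>
IndexError: list index out of range
```

View pics/w1.png

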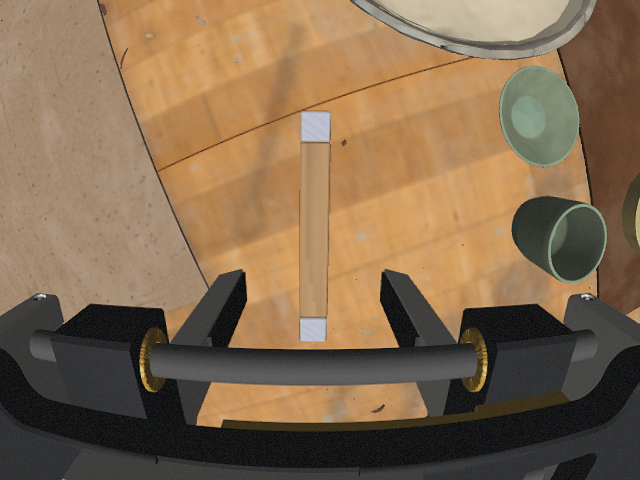

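The bar runs straight between the jaws, from (316,111) to (313,341).

Run:
```python
from h import *
np.set_printoptions(precision=4,suppress=True)
t,M=pose();s=snapshot("wrist")
Q=[]
for uv in[(302,111),(329,111),(300,341),(326,341)]:
    o,d=wray(s,t,M,uv);q=o+d*((.034-o[2])/d[2]);Q.append(q);print(q)
Q=np.array(Q);c=Q.mean(0);d=Q[:2].mean(0)-Q[2:].mean(0);print(c,np.linalg.norm(d),np.degrees(np.arctan2(d[1],d[0])))
a=np.arctan2(d[1],d[0]);x=np.array([np.cos(a),np.sin(a),0]);z=np.array([0,0,-1.]);M2=np.column_stack([x,np.cross(z,x),z])
print(go([c[0],c[1],.017],M2))
```

```text
[0.4655 0.3266 0.034 ]
[0.4854 0.3192 0.034 ]
[0.3935 0.1415 0.034 ]
[0.4156 0.1333 0.034 ]
[0.44   0.2301 0.034 ] 0.19862070082760638 69.0784143461783
(array([ 0.0016, -0.0005,  0.1445]), array([ 0.  , -0.01,  0.54]))
```

Emit:
{"api": "servo_tool", "payload": {"commands": [0.002, -0.0005, 0.06, 0, 0, 0.5, 0.07, 0.002, -0.0005, 0.11, 0, 0, 0.5, 0.07, 0.002, -0.0005, 0.1445, 0, 0, 0.5, 0.06, 0.002, -0.0005, 0.1445, 0, 0, 0.5, 0.015, 0.002, -0.0005, 0.1445, 0, 0, 0.5, 0.015, 0.002, -0.0005, 0.1445, 0, 0, 0.5, 0.015, 0.002, -0.0005, 0.1445, 0, 0, 0.5, 0.015, 0.002, -0.0005, 0.1445, 0, 0, 0.5, 0.015, 0.002, -0.0005, 0.1445, 0, 0, 0.5, 0.015]}}

```text
time: 3.42
tool_pos: [0.4411, 0.2307, 0.0183]
ee_rot: [3.14, -0.002, 1.205]
wrist_force: [-0.4, -0.3, 5.5]
width: 0.0243
finger_force: 30.0
```

```bash
cat > tgt.py <<'E'
import sys
from h import *; from fit import b2w,Rb
p=np.load("p.npy")
def MB(): B=Rb(p);return np.column_stack([B[:,1],B[:,0],-B[:,2]])
def inboard():
    t,M=pose();B=Rb(p);return B.T@(t-[p[0],p[1],.055])*1000,np.degrees(R.from_matrix(MB().T@M).as_rotvec())
if __name__=="__main__":
    np.set_printoptions(precision=4,suppress=True)
    q=[float(a) for a in sys.argv[1:4]];print("now",*inboard());print("delta",*go(b2w(p,q),MB()),"world",b2w(p,q))
E
python3 tgt.py 65 1 135
```

```text
now [-109.7009  373.6978   14.8214] [26.8948 -2.1993  9.4897]
delta [-0.3502  0.1623 -0.1868] [-26.89   2.2   -9.49] world [ 0.4668 -0.1545  0.2048]
```

Emit:
{"api": "servo_tool", "payload": {"commands": [0, 0, -0.06, 0, 0, 0, 0.015, 0, 0, -0.12, 0, 0, 0, 0.015, -0.02, 0.01, -0.18, 0, 0, 0, 0.015, -0.07, 0.03, -0.21, -5, 0.4, -2, 0.015, -0.13, 0.05, -0.215, -10, 0.8, -4, 0.015, -0.18, 0.08, -0.215, -16, 1.2, -6, 0.015, -0.23, 0.11, -0.215, -22, 1.6, -8, 0.015, -0.28, 0.135, -0.215, -26.9, 2.2, -9.5, 0.015, -0.33, 0.162, -0.2, -26.9, 2.2, -9.5, 0.015, -0.35, 0.162, -0.187, -26.9, 2.2, -9.5, 0.015]}}

```text
time: 4.68
tool_pos: [0.4646, -0.157, 0.2016]
ee_rot: [2.675, 0.001, 1.369]
wrist_force: [0.8, -0.7, -1.5]
width: 0.0239
finger_force: 30.0
```

Run:
```python
from h import *; from tgt import *
np.set_printoptions(precision=4,suppress=True)
o=robot.get_obs();print(o["width"],o["wrist_force"],o["joint_positions"],o["qvel"].max() if 1 else 0)
t,M=pose();s=snapshot("wrist");print(inboard())
np.savez("w2.npz",t=t,M=M,img=s["img"],camera_matrix=s["camera_matrix"],hand_eye=s["hand_eye"])
im=s["img"].copy();cv2.imwrite("pics/w2.png",cv2.resize(im,(800,600),interpolation=cv2.INTER_CUBIC))
```

```text
0.023926930473574637 [ 0.841  -0.7061 -1.4897] [-0.5488 -0.392   1.8872  0.1639  1.208  -0.3713] 0.2367155928260934
(array([ 59.3263,  -2.5758, 131.1649]), array([ 0.6049, -0.1795,  0.2059]))
```

View pics/w2.png

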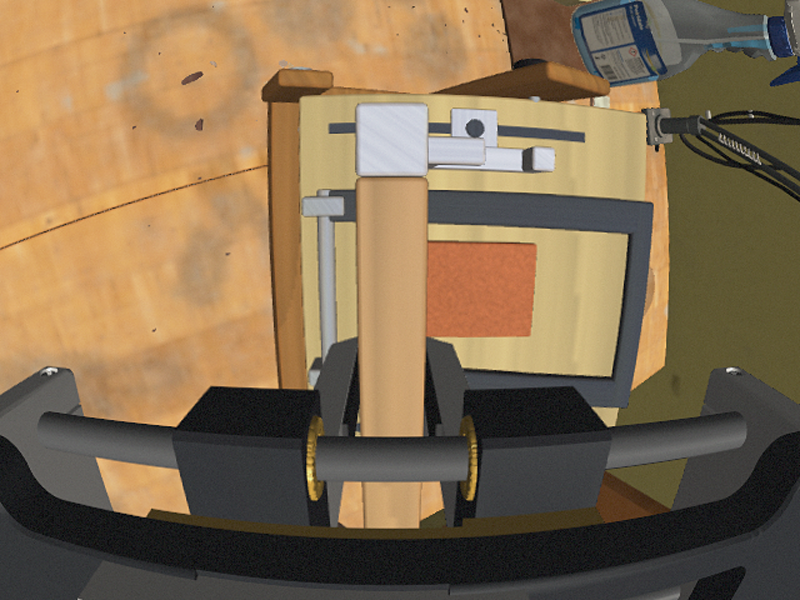

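The wrist view (800x600) shows the left lip end at about (485,151) and the guide edge at about (533,160). The board corners are at (300,97) and (647,113), and the bar end top edge runs from (358,103) to (428,104). I'll refit with these added.

```bash
cat > fit2.py <<'E'
from fit import *
w=dict(np.load("w2.npz"));t,M=w["t"],w["M"]
W=[((300,97),(0,128,0),0),((647,113),(240,128,0),0),((485.5,150.5),(100,85,71),1),((533,160),(132,85,44),1),((523,160),(132,85,20),1)]
def res2(p):
    a=np.concatenate([wpix(w,t,M,b2w(p,np.array(q)+[p[4]*m,0,0]))[0]-np.array(uv)/1.25 for uv,q,m in W])
    return np.concatenate([res(p)*.8,a])
r=least_squares(res2,np.load("p.npy"),x_scale=[.1,.1,.1,.1,10],loss="soft_l1");p=r.x
print(p,np.degrees(p[2:4]));print((res2(p)).reshape(-1,2))
print("sd",np.sqrt(np.diag(np.linalg.inv(r.jac.T@r.jac))))
np.save("p.npy",p)
for q in[(.0988,-.012,-.0157),(.0988,.012,-.0157)]: print("bar end",wpix(w,t,M,t+M@q)*1.25)
from tgt import inboard;print(inboard())
E
python3 fit2.py
```

```text
[ 0.4713 -0.1551 -0.1993  0.4854  7.8635] [-11.4179  27.8117]
[[-1.1794 -0.8928]
 [-0.0557 -0.9892]
 [-0.0897 -0.2589]
 [-1.4356 -0.5365]
 [-0.2617 -0.2459]
 [ 0.1291 -0.3914]
 [-0.4372 -0.3274]
 [-1.5186 -0.6727]
 [ 0.388  -1.0682]
 [ 0.2778 -1.9548]
 [-0.2635  0.1206]
 [ 0.2623  0.1808]
 [ 0.5682  1.7105]
 [-0.1064 -1.1379]
 [-0.7697  0.4595]]
sd [0.0007 0.0006 0.0041 0.0062 0.7484]
bar end [[357.7727 102.1018]]
bar end [[431.2369 102.2508]]
(array([ 60.2132,  -3.8672, 130.8113]), array([ 1.3482, -0.1398,  0.1247]))
```

```bash
python3 tgt.py 124 1 102
```

```text
now [ 60.2132  -3.8672 130.8113] [ 1.3482 -0.1398  0.1247]
delta [0.0051 0.0644 0.0273] [-1.35  0.14 -0.12] world [ 0.5323 -0.1665  0.2031]
```

Emit:
{"api": "servo_tool", "payload": {"commands": [0, 0, 0, 0, 0, 0, 0.015, 0, 0, 0, 0, 0, 0, 0.015]}}

```text
time: 4.97
tool_pos: [0.4664, -0.1534, 0.2042]
ee_rot: [2.671, 0.001, 1.375]
wrist_force: [0.8, -0.8, -1.5]
width: 0.024
finger_force: 30.0
```

```bash
python3 tgt.py 124 1 102
```

```text
now [ 65.1559   0.7571 134.3627] [ 0.8397  0.0414 -0.1866]
delta [0.     0.0593 0.0315] [-0.84 -0.04  0.19] world [ 0.5323 -0.1665  0.2031]
```

Emit:
{"api": "servo_tool", "payload": {"commands": [0, 0.03, 0.01, -0.84, 0, 0.2, 0.015, 0, 0.0593, 0.0315, -0.84, 0, 0.2, 0.015, 0, 0.0593, 0.0315, -0.84, 0, 0.2, 0.015, 0, 0.0593, 0.0315, -0.84, 0, 0.2, 0.015]}}

```text
time: 5.48
tool_pos: [0.5321, -0.1663, 0.2028]
ee_rot: [2.657, -0.0, 1.372]
wrist_force: [-0.5, 0.7, -1.8]
width: 0.0235
finger_force: 30.0
```

```bash
python3 tgt.py 124 1 102
python3 - <<'E'
from h import *; from tgt import *
t,M=pose();s=snapshot("wrist")
np.savez("w3.npz",t=t,M=M,img=s["img"],camera_matrix=s["camera_matrix"],hand_eye=s["hand_eye"])
im=cv2.resize(s["img"],(800,600),interpolation=cv2.INTER_CUBIC)
l=[(100,71),(100,59),(79,59),(79,20),(132,20),(132,44)]
for Y in(78,92):
    pts=wpix(s,t,M,np.array([b2w(p,(a+p[4],Y,b)) for a,b in l]))*1.25
    cv2.polylines(im,[pts.astype(int).reshape(-1,1,2)],False,(0,0,255),1)
s2=snapshot("side")["img"][200:340,225:415]
cv2.imwrite("pics/w3.png",np.vstack([im[:320,150:750],cv2.resize(s2,(380,280)) @ np.eye(3) if 0 else cv2.copyMakeBorder(cv2.resize(s2,(380,280)),0,0,0,220,0)]))
E
```

```text
now [123.6431   1.1067 101.9366] [ 0.0419  0.0483 -0.0311]
delta [-0.0001  0.0004 -0.0001] [-0.04 -0.05  0.03] world [ 0.5323 -0.1665  0.2031]
```

View pics/w3.png

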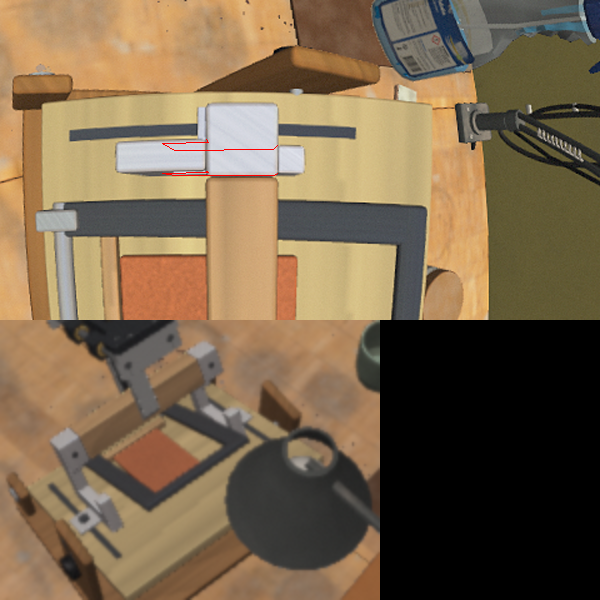

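The bar hovers squarely over both mouths (lip to its left, guide to its right in the wrist view). I'll lower it gently.

Emit:
{"api": "servo_tool", "payload": {"commands": [0, 0, 0.008, 0, 0, 0, 0.015, 0, 0, 0.015, 0, 0, 0, 0.015, 0, 0, 0.02, 0, 0, 0, 0.015, 0, 0, 0.025, 0, 0, 0, 0.015, 0, 0, 0.025, 0, 0, 0, 0.015]}}

```text
time: 6.2
tool_pos: [0.5432, -0.1698, 0.1798]
ee_rot: [2.658, -0.001, 1.37]
wrist_force: [0.0, 0.2, -2.1]
width: 0.0237
finger_force: 30.0
```

```bash
cat > st.py <<'E'
from tgt import *
np.set_printoptions(precision=2,suppress=True)
o=robot.get_obs();B=Rb(p);print(inboard(),"F board",B.T@o["wrist_force"],"T board",B.T@o["wrist_torque"],o["width"],o["time"])
E
python3 st.py
```

```text
(array([123.21,  -0.13,  76.11]), array([0.09, 0.  , 0.09])) F board [-1.    0.25 -1.8 ] T board [-0.03  0.48  0.07] 0.023735806305803377 6.2
```

Emit:
{"api": "servo_tool", "payload": {"commands": [0.001, 0.0005, 0.005, 0, 0, 0, 0.015, 0.001, 0.0005, 0.01, 0, 0, 0, 0.015, 0.001, 0.0005, 0.014, 0, 0, 0, 0.015, 0.001, 0.0005, 0.018, 0, 0, 0, 0.015, 0.001, 0.0005, 0.018, 0, 0, 0, 0.015]}}

```text
time: 6.82
tool_pos: [0.5523, -0.1707, 0.165]
ee_rot: [2.657, -0.0, 1.37]
wrist_force: [0.1, 1.7, -0.6]
width: 0.0236
finger_force: 30.0
```

```bash
python3 st.py
```

```text
(array([124.34,   0.84,  58.8 ]), array([ 0.02, -0.02,  0.07])) F board [-0.46  1.72 -0.44] T board [-0.11  0.62  0.11] 0.02363046074786337 6.825
```

Emit:
{"api": "servo_tool", "payload": {"commands": [0, 0, 0.004, 0, 0, 0, 0.015, 0, 0, 0.008, 0, 0, 0, 0.015, 0, 0, 0.012, 0, 0, 0, 0.015, 0, 0, 0.015, 0, 0, 0, 0.015, 0, 0, 0.015, 0, 0, 0, 0.015]}}

```text
time: 7.45
tool_pos: [0.5594, -0.1723, 0.1518]
ee_rot: [2.656, -0.0, 1.37]
wrist_force: [0.1, -0.5, 1.7]
width: 0.0237
finger_force: 30.0
```

```bash
python3 st.py
```

```text
(array([124.56,   0.66,  43.74]), array([-0.01, -0.03,  0.08])) F board [ 0.92 -0.44  1.44] T board [-0.17  0.1   0.07] 0.0237073140031795 7.45
```

Emit:
{"api": "servo_tool", "payload": {"commands": [0, 0, 0.0015, 0, 0, 0, 0.015, 0, 0, 0.003, 0, 0, 0, 0.015, 0, 0, 0.0045, 0, 0, 0, 0.015, 0, 0, 0.0045, 0, 0, 0, 0.015]}}

```text
time: 7.95
tool_pos: [0.5613, -0.1726, 0.1478]
ee_rot: [2.656, -0.0, 1.37]
wrist_force: [-0.2, -0.4, 3.6]
width: 0.024
finger_force: 30.0
```

```bash
python3 st.py
```

```text
(array([124.45,   0.75,  39.3 ]), array([-0.01, -0.03,  0.08])) F board [ 1.55 -0.48  3.27] T board [-0.25 -0.03  0.  ] 0.024037253832366795 7.95
```

Emit:
{"api": "servo_tool", "payload": {"commands": [0, 0, 0.001, 0, 0, 0, 0.015, 0, 0, 0.001, 0, 0, 0, 0.015]}}

```text
time: 8.2
tool_pos: [0.5617, -0.1726, 0.1469]
ee_rot: [2.656, -0.0, 1.37]
wrist_force: [-0.3, -0.5, 2.8]
width: 0.0236
finger_force: 30.0
```

Emit:
{"api": "servo_tool", "payload": {"commands": [0, 0, 0.001, 0, 0, 0, 0.015, 0, 0, 0.001, 0, 0, 0, 0.015]}}

```text
time: 8.45
tool_pos: [0.5618, -0.1726, 0.1469]
ee_rot: [2.657, -0.0, 1.37]
wrist_force: [-4.9, 0.9, 7.0]
width: 0.0235
finger_force: 30.0
```

```bash
python3 st.py
```

```text
(array([124.43,   0.77,  38.26]), array([ 0.02, -0.03,  0.06])) F board [-1.19 -0.06  8.51] T board [-0.2   0.54  0.07] 0.023468122419542017 8.45
```

Seat contact felt at z≈38.3, as predicted. Next is sliding the bar down the slope under the hooks.

Emit:
{"api": "servo_tool", "payload": {"commands": [0, -0.003, -0.0005, 0, 0, 0, 0.015, 0, -0.007, -0.0005, 0, 0, 0, 0.015, 0, -0.011, -0.0005, 0, 0, 0, 0.015, 0, -0.011, -0.0005, 0, 0, 0, 0.015]}}

```text
time: 8.95
tool_pos: [0.5525, -0.1707, 0.142]
ee_rot: [2.655, -0.0, 1.37]
wrist_force: [-1.8, -0.3, 6.3]
width: 0.0239
finger_force: 30.0
```

```bash
python3 st.py
```

```text
(array([113.71,   0.83,  38.34]), array([-0.07, -0.03,  0.07])) F board [ 1.38 -0.61  6.37] T board [-0.17 -0.02  0.04] 0.023871386865784355 8.95
```

Emit:
{"api": "servo_tool", "payload": {"commands": [0, -0.003, 0, 0, 0, 0, 0.015, 0, -0.006, 0, 0, 0, 0, 0.015, 0, -0.009, 0, 0, 0, 0, 0.015, 0, -0.0115, 0, 0, 0, 0, 0.015, 0, -0.0115, 0, 0, 0, 0, 0.015]}}

```text
time: 9.57
tool_pos: [0.5427, -0.1687, 0.1367]
ee_rot: [2.655, -0.0, 1.37]
wrist_force: [-1.0, -0.5, 5.7]
width: 0.024
finger_force: 30.0
```

```bash
python3 st.py
```

```text
(array([102.41,   0.83,  38.37]), array([-0.09, -0.03,  0.07])) F board [ 1.93 -0.73  5.42] T board [-0.1  -0.16  0.08] 0.02396696710726691 9.575
```

Next I'll feel for the stop in 1 mm steps.

Emit:
{"api": "servo_tool", "payload": {"commands": [0, -0.001, 0, 0, 0, 0, 0.015, 0, -0.002, 0, 0, 0, 0, 0.015, 0, -0.002, 0, 0, 0, 0, 0.015]}}

```text
time: 9.95
tool_pos: [0.5412, -0.1684, 0.1359]
ee_rot: [2.654, -0.0, 1.37]
wrist_force: [-1.5, -0.5, 6.6]
width: 0.0239
finger_force: 30.0
```

Emit:
{"api": "servo_tool", "payload": {"commands": [0, -0.001, 0, 0, 0, 0, 0.015, 0, -0.001, 0, 0, 0, 0, 0.015]}}

```text
time: 10.2
tool_pos: [0.5403, -0.1682, 0.1354]
ee_rot: [2.654, -0.0, 1.37]
wrist_force: [0.1, -0.4, 5.1]
width: 0.0238
finger_force: 30.0
```

Emit:
{"api": "servo_tool", "payload": {"commands": [0, -0.001, 0, 0, 0, 0, 0.015, 0, -0.001, 0, 0, 0, 0, 0.015]}}

```text
time: 10.45
tool_pos: [0.5396, -0.1681, 0.1351]
ee_rot: [2.654, -0.0, 1.37]
wrist_force: [0.6, 0.1, 5.4]
width: 0.0237
finger_force: 30.0
```

```bash
python3 st.py
```

```text
(array([98.92,  0.8 , 38.36]), array([-0.15, -0.03,  0.1 ])) F board [2.99 0.21 4.52] T board [-0.14 -0.34 -0.05] 0.023738973911241166 10.45
```

Emit:
{"api": "servo_tool", "payload": {"commands": [0, -0.001, 0, 0, 0, 0, 0.015, 0, -0.001, 0, 0, 0, 0, 0.015]}}

```text
time: 10.7
tool_pos: [0.5395, -0.1682, 0.1351]
ee_rot: [2.652, -0.0, 1.37]
wrist_force: [5.5, -0.5, 3.9]
width: 0.0236
finger_force: 30.0
```

```bash
python3 st.py
```

```text
(array([98.8 ,  0.76, 38.44]), array([-0.25, -0.03,  0.11])) F board [6.67 0.55 0.93] T board [-0.1  -1.03 -0.1 ] 0.02357913316280122 10.7
```

The stop is felt at x=98.8. I'll ease off, let the bar rise gently to the lips, and release.

Emit:
{"api": "servo_tool", "payload": {"commands": [0, 0.0007, -0.001, 0, 0, 0, 0.015, 0, 0.0007, -0.003, 0, 0, 0, 0.015, 0, 0.0007, -0.0045, 0, 0, 0, 0.015, 0, 0.0007, -0.0045, 0, 0, 0, 0.015]}}

```text
time: 11.2
tool_pos: [0.5377, -0.1678, 0.1385]
ee_rot: [2.653, -0.001, 1.37]
wrist_force: [6.4, -2.1, 2.2]
width: 0.0242
finger_force: 30.0
```

```bash
python3 st.py
```

```text
(array([98.75,  0.78, 42.31]), array([-0.15, -0.02,  0.11])) F board [ 6.95 -0.75 -1.22] T board [-0.14 -0.98 -0.1 ] 0.024233077912122862 11.2
```

Still against the stops, with light forces. Releasing now.

Emit:
{"api": "servo_tool", "payload": {"commands": [0, 0.0005, 0, 0, 0, 0, 0.03, 0, 0.0005, 0, 0, 0, 0, 0.04, 0, 0.0005, 0, 0, 0, 0, 0.05, 0, 0.0005, 0, 0, 0, 0, 0.05, 0, 0.0005, -0.02, 0, 0, 0, 0.05, 0, 0.0005, -0.05, 0, 0, 0, 0.05, 0, 0, -0.1, 0, 0, 0, 0.05, 0, 0, -0.13, 0, 0, 0, 0.05, 0, 0, -0.13, 0, 0, 0, 0.05]}}

```text
time: 12.32
tool_pos: [0.4777, -0.156, 0.2562]
ee_rot: [2.651, 0.002, 1.37]
wrist_force: [0.8, 1.3, -0.6]
width: 0.0499
finger_force: 0.0
```

Run:
```python
from h import *; from tgt import *
o=robot.get_obs();t,M=pose();s=snapshot("wrist");print(o["wrist_force"],inboard())
im=s["img"].copy()
for z in(25,59):
  pts=wpix(s,t,M,np.array([b2w(p,(98.9+a,b,z)) for a,b in((-12,100),(12,100),(12,-100),(-12,-100))]));cv2.polylines(im,[pts.astype(int).reshape(-1,1,2)],True,(0,0,255),1)
a=snapshot("side")["img"][205:335,225:405]
cv2.imwrite("pics/w4.png",np.vstack([im[:340],cv2.copyMakeBorder(cv2.resize(a,(360,260)),0,0,0,280,0)]))
```

```text
[ 0.805   1.2619 -0.6323] (array([ 97.8772,   0.7516, 172.7437]), array([-0.079 , -0.0565,  0.0744]))
```

View pics/w4.png

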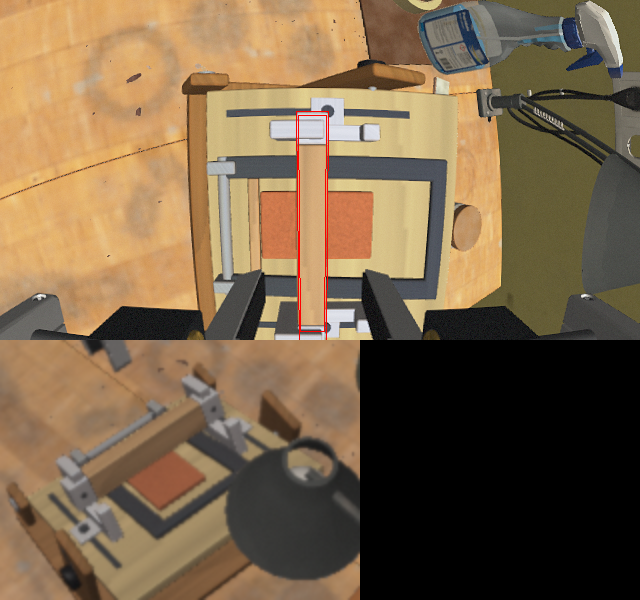

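The bar lies under both hooks at the stops (wrist view x≈298–326, lip end at 326), centred, with the frame held down. The gripper is clear of it.

```bash
python3 -c "
from bench import close_job
print(close_job())"
```

```text
the job is handed in; nothing more can be done
None
```

The clamp bar is locked under both hooks at the stops, about centred and holding the frame down; the arm went nowhere near the beaker, bowl or cup, and the job was handed in at about 12 s.

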